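Blank off the spare outlet of the coffee bar's water manifold and turn the water on

ROBOT

A 6-joint arm with a two-finger parallel gripper is mounted at the origin on the work surface. World frame = base frame: x ahead of the robot, y to its left, z up, the work surface at z = 0. Lengths are in m, angles in rad, forces in N, time in s.
With the tool pointing down it reaches from about 0.35 to 0.775 m from the base axis. Payload 5.5 kg.
Tool frame: the origin (TCP) lies at the very end of the fingers, on their centre line; the grasp point (between the pads) lies behind it (env.hold_point_z is the z of the grasp point in the tool frame, in m); z points along the fingers, y is the line along which they close (so a half turn about z gives the same grasp; the last joint's range is limited). The gripper opens to 85 mm and grips with 20 to 120 N. Pads are 22 mm wide; open, the fingers measure 114 mm over their backs; the gripper's body (76 mm by 85 mm) begins 54 mm behind the grasp point. The pads swing forward as they close: fully open they stand 13 mm farther back than shut.
Start: joints at [-1.268, 0.313, 0.046, 1.304, 0, 1.431], TCP at [0.246, -0.52, 0.231] pointing down, gripper open.
Joint ranges: [-2.76, 2.76], [-0.86, 1.69], [-1.03, 1.26], [-2.2, 2.34], [-1.47, 1.5], [-3.14, 3.14]. Speed limits (rad/s): [2.57, 2.57, 3.14, 3.14, 3.14, 3.14].

INTERFACE

Orientations are given as a unit quaternion [w, x, y, z].
In Python, from workcell import env gives the robot as it stands.
- The arm moves only by the tool arm_command, never from a script. Its argument "rows" is a list of rows, each an object with "delta_pos": the shift along the tool's x, y, z scaled (see below), a list of three; "rot": the turn, a rotation vector about the tool's x, y, z scaled (see below), a list of three; "fingers": the closure, from 0 (fully open) to 1 (shut). A call has 1 to 20 rows; each row shifts and turns the commanded pose from where the row before left it, along the tool's axes as they then stand; what a row does not reach is not made up. The controller multiplies each number of a shift by 0.02 m and each number of a turn by 360 degrees. A row lasts 1/10 s, in which the tool goes at most 50 mm and 8.59 degrees, less where a joint would pass 70% of its speed; a pose out of reach is approached as far as the arm can. A call with a number of a shift or a turn outside -1 to 1 is refused whole. A call with a gripper value outside its range is refused whole. The fingers move at their own pace and stop on an object; "squeeze" is the grip in N (left out, the last holds). Time passes only in rows, so rows that do not move let the fingers close. It gives the time, the measured TCP pose, the force and the opening at its end, in the units of the state.
- env.get_state(): the state, without advancing time (a new reading comes with each control period).
- env.read_camera(name): name is "scene" or "top"; returns (picture, depth): 384x512x3 uint8, blue, green, red; 384x512 float32, m along the optical axis (not along the pixel's ray), 0 where there is no reading.
- env.get_calibration(name): a dict with "mtx" (3x3 intrinsics, pixels), "distortion" ([k1, k2, p1, p2, k3] as OpenCV has them; the pictures are not rectified), "R" (3x3) and "t" (3): a world point X has camera coordinates R X + t. Camera axes: x right, y down, z forward; pixel columns grow to the right and rows downward; lengths in m; the calibration is good to about 2 mm. A picture is of the moment at which its call begins. get_calibration takes no time and is no camera call.
- env.hand_in(): hands the job in, once; it reports no verdict.
The state is a dict: "clock": time; "joint_pos": joint angles; "qvel": joint speeds; "tau": joint torques, N m; "tcp_pos": TCP position; "orientation": TCP orientation; "wrist_force": force on the tool from outside, world axes, zero at the start; "ft_torque": the same for the moment, N m; "finger_gap": finger opening in m.
Only numpy, scipy, OpenCV 4.12 (cv2) and the standard library are available. Lean on these libraries where they do the work, as an engineer would, in place of code of your own. Each camera call takes 0.05 s, during which the arm holds its last target. There are 200 camera calls.

TASK

The brass plug in the top outlet of the water manifold is only started in its thread. Turn it in by its steel cross bar (clockwise from above) until it goes snug, at about 0.8 N m, and no harder, because the plastic outlet cracks if the tapered plug is overtightened; only then turn the water on by swinging the valve lever fully open, a quarter turn until it lies along the feed pipe. Leave the jug, the mug and the cup where they stand.

Things in the scene. Friction and masses are not known exactly. Their poses are not given: they have to be found in the camera images.
- manifold: fixed grey plastic bar 50 x 50 mm, 200 mm long, on steel clamps. Origin on the counter, y along the bar, z up. Bar: y -60 to +140 mm, top at z 73 mm. Two thin pipes leave its +x side (to x 90 mm, z under 60 mm). At its -y end the brass valve (stem at y -115 mm), then the steel feed pipe (22 mm thick, axis z 48 mm) to y -270 mm. Only outlet, plug, stem and lever stand above 73 mm
- port: the round plastic outlet on top of the bar, 52 mm across (58 mm over its ribs), fixed at the manifold's x 0, y +40 mm. Origin at the centre of its top face, 87 mm above the counter, z up. It does not move
- plug: brass taper plug, origin on its axis. Clockwise from above screws it in (it sinks 2.3 mm a turn). It first turns at about 0.1 N m; after 0.2 to 3 rad (each time different, not visible) the taper bites and the torque to turn it climbs by about 1 N m per rad. Let go, it eases back under 0.15 rad and stays. Snug is 0.6 to 0.95 N m: pushing square to the bar 50 mm from the axis, 0.8 N m is 16 N
- lever (a joint): angle of the valve lever: 0 shut, 1.57 (its stop) fully open; it grows anticlockwise seen from above, takes about 0.25 N m to move and stays where it is left
- lever_axis (a point): point on the lever's upright turning axis, half-way up the thickness of the lever (about 103 mm above the counter)
- lever_grip (a point): point on the lever's black grip, 80 mm from the axis, half-way up. The grip is 16 mm wide, 12 mm tall and runs from 41 to 109 mm from the axis. Shut, the lever points to the manifold's -x side (towards the robot); open, to its -y side, along the feed pipe and 38 mm clear above it
- jug_mid (a point): stainless milk jug, 84 mm across, 105 mm tall, with a loop handle reaching 70 mm from its axis; the point is on its axis, half-way up
- mug_mid (a point): green mug, 84 mm across, 85 mm tall, with a handle; the point is on its axis, half-way up
- cup_mid (a point): black ribbed cup without handle, 84 mm across, 60 mm tall; the point is on its axis, half-way up
- plug_bar (a point): centre of the plug's steel cross bar, on the plug's axis, 18 mm above the outlet's top face at the start. The bar is level, runs along the point's x, 60 mm to each side, 10 mm thick, with a 14 mm ball at each end; in the middle it passes through the plug's round head (28 mm across, from 9 mm below to 8 mm above this point)

How it is judged:
On the way, in this order (a step that is already met when the one before it is completed fails the run):
1. the plug is turned in until its taper is wedged snug in the outlet (a turning torque of about 0.5 N m, which leaves 3.2 N of wedging force between plug and outlet) (contact force between plug and port above 3.2 N), for 0.3 s.
2. then the valve lever is swung fully open (beyond 1.47 rad) (value of joint lever above 1.47 rad), for 0.2 s.
At the end, for the whole second after the job is handed in: the plug sits snug and still in the outlet (3.2 to 14 N of wedging force between them, as left by turning it home with about 0.5 to 1.1 N m) and the valve lever stands fully open, beyond 1.47 rad (contact force between plug and port between 3.2 and 14 N and value of joint lever above 1.47 rad and angular speed of plug below 0.1 rad/s); the robot touches nothing.
It fails at once if the plug is overtightened (turned with more than about 1.1 N m: over 14 N of wedging force between plug and outlet) (contact force between plug and port above 14 N).
It fails at once if the valve is opened (beyond 0.4 rad) while the plug is not snug (under 2.7 N of wedging force) (value of joint lever above 0.4 rad and contact force between plug and port below 2.7 N).
It fails at once if the jug, the mug or the cup is moved more than 20 mm (distance of any of jug_mid, mug_mid, cup_mid from where it was at the start of the episode above 0.02 m).
It also fails if it takes over 69 s, if anything falls off the work surface, if the arm or the gripper's body presses on something with over 40 N, if the wrist force passes 120 N, or if a joint passes its speed limit or range.

## Working session

There is one attempt and no reset: what is moved stays moved. The work goes in short steps, Python scripts to look and compute and a tool call to move; the robot and the scene stay as the last step left them, time stands still between calls to the robot, and variables do not carry over. Pictures are saved under pics/ and viewed, on a budget of 10 in all, crops included, one or two more only if the job needs it, and the job is handed in when it is done.

Besides the shell and the picture viewer there is one more tool, called after "Emit:" as name(argument=value, ...) on one line, values as JSON. arm_command: Moves the arm, as the interface text tells. Shifts and turns lie within -1 to 1; 1 stands for 0.02 m of shift or 360 degrees of turn. Its arguments: {"type":"object","properties":{"rows":{"type":"array","items":{"type":"object","properties":{"delta_pos":{"type":"array","items":{"type":"number","minimum":-1,"maximum":1}},"rot":{"type":"array","items":{"type":"number","minimum":-1,"maximum":1}},"fingers":{"type":"number"}}}},"squeeze":{"type":"number"}},"required":["rows"]}

```bash
mkdir -p pics; ls; python3 - <<'E'
from workcell import env
import cv2,numpy as np
s=env.get_state()
for k in s: print(k,np.round(s[k],3))
print(env.hold_point_z)
for n in("scene","top"):
    p,d=env.read_camera(n); cv2.imwrite(f"pics/{n}0.png",p); np.savez(f"{n}0.npz",p=p,d=d)
    c=env.get_calibration(n); print(n,{k:np.round(v,3).tolist() for k,v in c.items()})
E
```

```text
pics
clock 0.0
joint_pos [-1.268  0.314  0.045  1.304 -0.     1.431]
qvel [ 0.002 -0.001  0.    -0.001 -0.001 -0.   ]
tau [ 0.0000e+00 -4.8063e+01  2.9853e+01  1.9000e-02  0.0000e+00  0.0000e+00]
tcp_pos [ 0.246 -0.519  0.23 ]
orientation [-0.001  0.976  0.22  -0.   ]
wrist_force [-0.021 -0.182 -0.397]
ft_torque [ 0.006  0.023 -0.033]
finger_gap 0.086
-0.0187
scene {'mtx': [[457.685, 0.0, 247.116], [0.0, 457.685, 192.663], [0.0, 0.0, 1.0]], 'distortion': [-0.185, 0.0, 0.0, 0.0, 0.0], 'R': [[0.413, 0.911, -0.01], [0.579, -0.27, -0.769], [-0.703, 0.312, -0.639]], 't': [-0.213, -0.208, 1.726]}
top {'mtx': [[480.312, 0.0, 257.882], [0.0, 480.312, 190.283], [0.0, 0.0, 1.0]], 'distortion': [0.026, 0.0, 0.0, 0.0, 0.0], 'R': [[-0.008, -1.0, -0.009], [-0.981, 0.01, -0.195], [0.195, 0.007, -0.981]], 't': [-0.001, 0.535, 1.204]}
```

View pics/scene0.png

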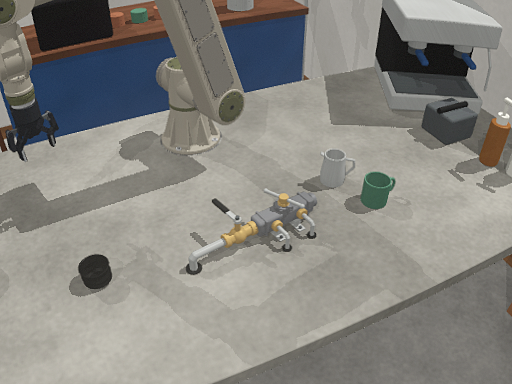

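View pics/top0.png

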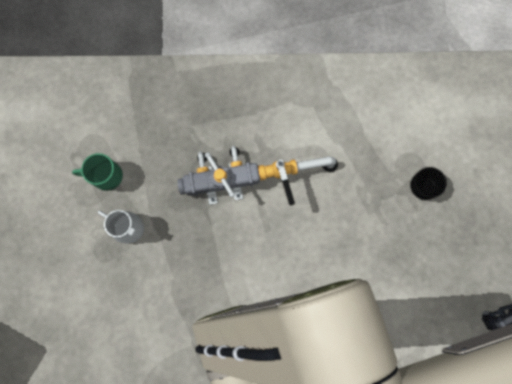

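Top view: the plug head is at about (220,175), with its bar running from about (204,155) to (238,196). The lever goes from (282,165) to (291,201), and the feed pipe ends at about (333,163). The cup is far to the right; the jug and mug are at the left. Next I measure these and look at an enlarged crop.

```bash
cat >h.py <<'E'
import numpy as np,cv2
from workcell import env
def ray(n,uv):
    c=env.get_calibration(n);K,D,R,t=[np.array(c[k],float) for k in("mtx","distortion","R","t")]
    q=cv2.undistortPoints(np.array(uv,float).reshape(-1,1,2),K,D)[:,0]
    d=np.c_[q,np.ones(len(q))]@R; return -R.T@t,d
def onz(n,uv,z):
    o,d=ray(n,uv); return o+d*((z-o[2])/d[:,2])[:,None]
def pix(n,X):
    c=env.get_calibration(n);K,D,R,t=[np.array(c[k],float) for k in("mtx","distortion","R","t")]
    return cv2.projectPoints(np.array(X,float).reshape(-1,1,3),cv2.Rodrigues(R)[0],t,K,D)[0][:,0]
E
python3 - <<'E'
from h import *
p=np.load("top0.npz")["p"]; d=np.load("top0.npz")["d"]
hsv=cv2.cvtColor(p,cv2.COLOR_BGR2HSV)
br=cv2.inRange(hsv,(12,110,90),(32,255,255))
n,l,s,c=cv2.connectedComponentsWithStats(br)
for i in range(1,n):
    if s[i][4]>15: print("brass",s[i],c[i].round(1),onz("top",[c[i]],.108).round(4))
bk=cv2.inRange(p,(0,0,0),(60,60,60)); bk[:,:270]=0;bk[:,310:]=0;bk[:165]=0;bk[215:]=0
m=np.argwhere(bk)[:,::-1]; print(len(m),m.min(0),m.max(0))
r=cv2.minAreaRect(m.astype(np.float32)); print(r); print(onz("top",cv2.boxPoints(r),.103).round(4))
cv2.imwrite("pics/top0c.png",cv2.resize(p[135:225,165:350],None,fx=4.3,fy=4.3,interpolation=cv2.INTER_CUBIC))
s=np.load("scene0.npz")["p"]
cv2.imwrite("pics/sc0c.png",cv2.resize(s[170:280,180:330],None,fx=5,fy=5,interpolation=cv2.INTER_CUBIC))
E
```

```text
brass [231 161  11   6  42] [235.9 163.2] [[0.5944 0.0492 0.108 ]]
brass [285 160  13  14 138] [291. 167.] [[ 0.583  -0.0899  0.108 ]]
brass [258 163  22  17 246] [268.  171.4] [[ 0.5724 -0.0317  0.108 ]]
brass [197 167  11   5  42] [201.9 169.1] [[0.5799 0.1349 0.108 ]]
brass [214 168  13  14 112] [219.5 174.3] [[0.566  0.0905 0.108 ]]
102 [283 181] [293 203]
((288.4587097167969, 191.86239624023438), (23.370962142944336, 4.7891316413879395), 73.3007583618164)
[[ 0.5473 -0.0688  0.103 ]
 [ 0.5508 -0.0804  0.103 ]
 [ 0.4934 -0.096   0.103 ]
 [ 0.49   -0.0844  0.103 ]]
```

View pics/top0c.png

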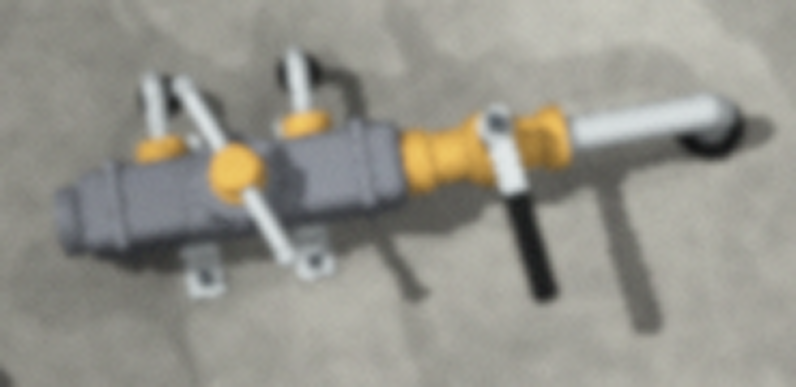

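View pics/sc0c.png

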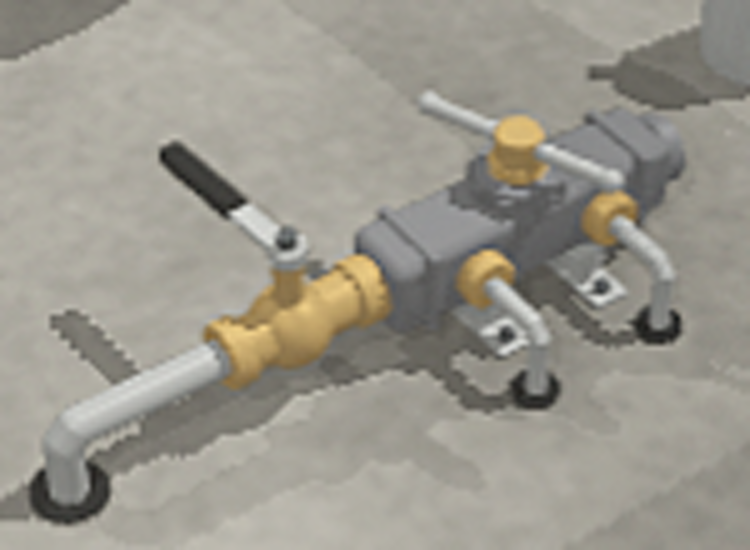

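The enlarged crops show the plug head at about (220.1,174.1) in top-image pixels, with bar balls at (207.1,154.8) and (232,194.8). The lever screw is at (280.1,163.4) and the grip tip at (291.7,204.3). Scene image: head top at (283.8,196), near ball (303.5,206), far ball (266,190), lever screw (237.2,218).

```bash
python3 - <<'E'
from h import *
def tri(a,b):
    o1,d1=ray("top",[a]);o2,d2=ray("scene",[b]);d1=d1[0]/np.linalg.norm(d1);d2=d2[0]/np.linalg.norm(d2)
    A=np.c_[d1,-d2];s=np.linalg.lstsq(A,o2-o1,rcond=None)[0];p,q=o1+d1*s[0],o2+d2*s[1];return ((p+q)/2).round(4),np.linalg.norm(p-q).round(4)
c=lambda x,y:(x/5+180-.4,y/5+170-.4)
print("head",tri((220,174),c(519,127)),onz("top",[(220,174)],.113).round(4))
print("balls",tri((207,154.8),c(619,179)),tri((232,194.8),c(429,100)))
b=onz("top",[(207,154.8),(232,194.8)],.105);print(b.round(4),np.linalg.norm(b[0]-b[1]),b.mean(0),np.degrees(np.arctan2(*(b[0]-b[1])[[1,0]])))
print("lever ax",tri((280,163.3),c(287,237)),onz("top",[(280,163.3)],.11).round(4))
print("tip",tri((291.5,203.8),c(170,152)),onz("top",[(291.5,203.8)],.103).round(4))
E
```

```text
head (array([0.5657, 0.0895, 0.1145]), np.float64(0.002)) [[0.5657 0.0887 0.113 ]]
balls (array([0.6187, 0.1242, 0.1048]), np.float64(0.0027)) (array([0.5138, 0.0594, 0.1062]), np.float64(0.001))
[[0.618  0.1229 0.105 ]
 [0.5138 0.059  0.105 ]] 0.12223676114022278 [0.56591968 0.09095903 0.105     ] 31.488042789467787
lever ax (array([ 0.5919, -0.0624,  0.1121]), np.float64(0.0005)) [[ 0.5925 -0.0622  0.11  ]]
tip (array([ 0.4898, -0.09  ,  0.1024]), np.float64(0.0012)) [[ 0.4898 -0.0894  0.103 ]]
```

Emit:
arm_command(rows=[{"delta_pos":[0.4,-0.3,0],"rot":[0,0,0],"fingers":0},{"delta_pos":[0.786,-0.59,0],"rot":[0,0,0],"fingers":0},{"delta_pos":[0.786,-0.59,0],"rot":[0,0,0],"fingers":0},{"delta_pos":[0.786,-0.59,0],"rot":[0,0,0],"fingers":0},{"delta_pos":[0.786,-0.59,0],"rot":[0,0,0],"fingers":0},{"delta_pos":[0.786,-0.59,0],"rot":[0,0,0],"fingers":0},{"delta_pos":[0.786,-0.59,0],"rot":[0,0,0],"fingers":0},{"delta_pos":[0.786,-0.59,0],"rot":[0,0,0],"fingers":0},{"delta_pos":[0.786,-0.59,0],"rot":[0,0,0],"fingers":0},{"delta_pos":[0.786,-0.59,0],"rot":[0,0,0],"fingers":0},{"delta_pos":[0.786,-0.59,0],"rot":[0,0,0],"fingers":0},{"delta_pos":[0.786,-0.59,0],"rot":[0,0,0],"fingers":0},{"delta_pos":[0.786,-0.59,0],"rot":[0,0,0],"fingers":0},{"delta_pos":[0.786,-0.59,0],"rot":[0,0,0],"fingers":0},{"delta_pos":[0.786,-0.59,0],"rot":[0,0,0],"fingers":0},{"delta_pos":[0.786,-0.59,0],"rot":[0,0,0],"fingers":0},{"delta_pos":[0.786,-0.59,0],"rot":[0,0,0],"fingers":0},{"delta_pos":[0.786,-0.59,0],"rot":[0,0,0],"fingers":0},{"delta_pos":[0.786,-0.59,0],"rot":[0,0,0],"fingers":0},{"delta_pos":[0.786,-0.59,0],"rot":[0,0,0],"fingers":0}])

```text
clock: 2.1
tcp_pos: [0.425, -0.1783, 0.2315]
orientation: [0.0, 0.976, 0.22, 0.0]
wrist_force: [-0.9, 0.7, 0.0]
finger_gap: 0.0855
```

Emit:
arm_command(rows=[{"delta_pos":[0.786,-0.59,0],"rot":[0,0,0],"fingers":0},{"delta_pos":[0.786,-0.59,0],"rot":[0,0,0],"fingers":0},{"delta_pos":[0.786,-0.59,0],"rot":[0,0,0],"fingers":0},{"delta_pos":[0.786,-0.59,0],"rot":[0,0,0],"fingers":0},{"delta_pos":[0.786,-0.59,0],"rot":[0,0,0],"fingers":0},{"delta_pos":[0.786,-0.59,0],"rot":[0,0,0],"fingers":0},{"delta_pos":[0.786,-0.59,0],"rot":[0,0,0],"fingers":0},{"delta_pos":[0.786,-0.59,0],"rot":[0,0,0],"fingers":0},{"delta_pos":[0.786,-0.59,0],"rot":[0,0,0],"fingers":0},{"delta_pos":[0.786,-0.59,0],"rot":[0,0,0],"fingers":0},{"delta_pos":[0.786,-0.59,0],"rot":[0,0,0],"fingers":0},{"delta_pos":[0.786,-0.59,0],"rot":[0,0,0],"fingers":0},{"delta_pos":[0.786,-0.59,0],"rot":[0,0,0],"fingers":0},{"delta_pos":[0.786,-0.59,0],"rot":[0,0,0],"fingers":0},{"delta_pos":[0.786,-0.59,0],"rot":[0,0,0],"fingers":0},{"delta_pos":[0.3,-0.2,0],"rot":[0,0,0],"fingers":0}])

```text
clock: 3.7
tcp_pos: [0.5657, 0.0893, 0.2313]
orientation: [-0.0, 0.975, 0.221, 0.0]
wrist_force: [0.6, 0.1, 0.0]
finger_gap: 0.0854
```

Emit:
arm_command(rows=[{"delta_pos":[0,0,0],"rot":[0,0,-0.0229],"fingers":0},{"delta_pos":[0,0,0],"rot":[0,0,-0.0229],"fingers":0},{"delta_pos":[0,0,0],"rot":[0,0,-0.0229],"fingers":0},{"delta_pos":[0,0,0],"rot":[0,0,-0.0229],"fingers":0},{"delta_pos":[0,0,0],"rot":[0,0,-0.0229],"fingers":0},{"delta_pos":[0,0,0],"rot":[0,0,-0.0229],"fingers":0},{"delta_pos":[0,0,0],"rot":[0,0,-0.0229],"fingers":0},{"delta_pos":[0,0,0],"rot":[0,0,-0.0229],"fingers":0},{"delta_pos":[0,0,0],"rot":[0,0,-0.0229],"fingers":0},{"delta_pos":[0,0,0],"rot":[0,0,-0.0229],"fingers":0},{"delta_pos":[0,0,0],"rot":[0,0,-0.0229],"fingers":0},{"delta_pos":[0,0,0],"rot":[0,0,-0.0229],"fingers":0},{"delta_pos":[0,0,0],"rot":[0,0,-0.0229],"fingers":0},{"delta_pos":[0,0,0],"rot":[0,0,-0.0229],"fingers":0},{"delta_pos":[0,0,0],"rot":[0,0,-0.0229],"fingers":0},{"delta_pos":[0,0,0],"rot":[0,0,-0.0229],"fingers":0},{"delta_pos":[0,0,0],"rot":[0,0,-0.0229],"fingers":0},{"delta_pos":[0,0,0],"rot":[0,0,-0.0229],"fingers":0},{"delta_pos":[0,0,0],"rot":[0,0,-0.0229],"fingers":0},{"delta_pos":[0,0,0],"rot":[0,0,-0.0229],"fingers":0}])

```text
clock: 5.7
tcp_pos: [0.5651, 0.0871, 0.2314]
orientation: [-0.0, -0.092, 0.996, -0.0]
wrist_force: [0.2, -0.2, -0.9]
finger_gap: 0.0854
```

Emit:
arm_command(rows=[{"delta_pos":[0,0,0.5],"rot":[0,0,-0.0229],"fingers":0},{"delta_pos":[0,0,0.5],"rot":[0,0,-0.0229],"fingers":0},{"delta_pos":[0,0,0.5],"rot":[0,0,-0.0229],"fingers":0},{"delta_pos":[0,0,0.5],"rot":[0,0,-0.0229],"fingers":0},{"delta_pos":[0,0,0.5],"rot":[0,0,-0.0229],"fingers":0},{"delta_pos":[0,0,0],"rot":[0,0,0],"fingers":0},{"delta_pos":[0,0,0],"rot":[0,0,0],"fingers":0}])

```text
clock: 6.4
tcp_pos: [0.5653, 0.087, 0.1815]
orientation: [-0.0, -0.433, 0.902, 0.0]
wrist_force: [0.1, -0.2, 0.3]
finger_gap: 0.0852
```

```bash
cat >>h.py <<'E'
def st(*target):
    s=env.get_state()
    for k in("clock","joint_pos","tcp_pos","orientation","wrist_force","ft_torque","finger_gap"): print(k,np.round(s[k],4))
    from scipy.spatial.transform import Rotation as Ro
    R=Ro.from_quat(s["orientation"],scalar_first=True).as_matrix(); print("yaw x",np.degrees(np.arctan2(R[1,0],R[0,0])).round(2), "z",R[:,2].round(4))
    for t in target: print("to",t,"units",(R.T@(np.array(t)-s["tcp_pos"])/.02).round(3))
    return s,R
E
python3 - <<'E'
from h import *
st((.566,.09,.12))
E
```

```text
clock 6.4
joint_pos [ 1.2500e-02  3.2610e-01 -5.8800e-02  1.1863e+00 -2.0000e-04 -8.8240e-01]
tcp_pos [0.5653 0.087  0.1815]
orientation [-2.000e-04 -4.327e-01  9.015e-01  0.000e+00]
wrist_force [ 0.128  -0.1949  0.2505]
ft_torque [ 0.0434 -0.0108  0.0078]
finger_gap 0.0852
yaw x -128.72 z [-4.e-04 -2.e-04 -1.e+00]
to (0.566, 0.09, 0.12) units [-0.138  0.064  3.073]
```

Emit:
arm_command(rows=[{"delta_pos":[-0.14,0.06,0.5],"fingers":0},{"delta_pos":[0,0,0.8],"fingers":0},{"delta_pos":[0,0,0.8],"fingers":0},{"delta_pos":[0,0,0.7],"fingers":0},{"delta_pos":[0,0,0.25],"fingers":0},{"delta_pos":[0,0,0],"fingers":0}])

```text
schema error: expected keys delta_pos, rot, fingers
```

```bash
python3 - <<'E'
from h import *
st((.566,.09,.094))
a=env.read_camera("scene")[0][150:260,220:345];b=env.read_camera("top")[0][130:220,165:275]
a=cv2.resize(a,(625,550),interpolation=cv2.INTER_CUBIC)
cv2.imwrite("pics/s1.png",a); cv2.imwrite("pics/t1.png",cv2.resize(b,(660,540),interpolation=cv2.INTER_CUBIC))
E
```

```text
clock 6.4
joint_pos [ 1.2500e-02  3.2610e-01 -5.8800e-02  1.1863e+00 -2.0000e-04 -8.8240e-01]
tcp_pos [0.5653 0.087  0.1815]
orientation [-2.000e-04 -4.327e-01  9.015e-01  0.000e+00]
wrist_force [ 0.128  -0.1949  0.2505]
ft_torque [ 0.0434 -0.0108  0.0078]
finger_gap 0.0852
yaw x -128.72 z [-4.e-04 -2.e-04 -1.e+00]
to (0.566, 0.09, 0.094) units [-0.139  0.064  4.373]
```

View pics/s1.png

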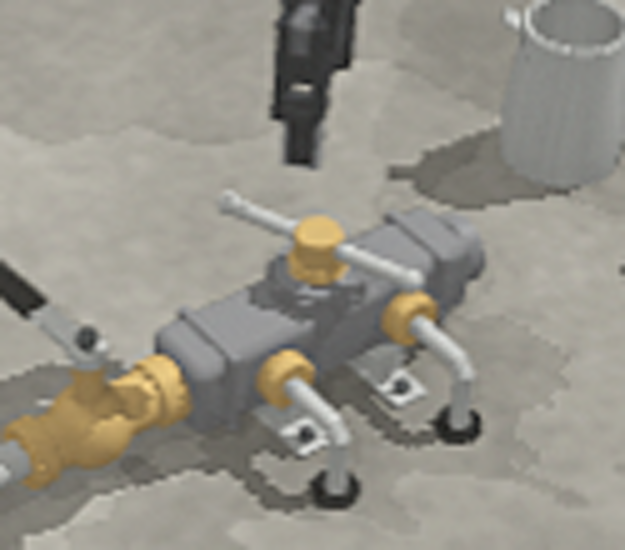

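The first move was refused because the rows lacked "rot". The picture shows the fingers (crop 303,165) nearly edge-on above the plug head (318,245) with nothing in the way, so I go down.

Emit:
arm_command(rows=[{"delta_pos":[-0.14,0.06,0.5],"rot":[0,0,0],"fingers":0},{"delta_pos":[0,0,0.9],"rot":[0,0,0],"fingers":0},{"delta_pos":[0,0,0.9],"rot":[0,0,0],"fingers":0},{"delta_pos":[0,0,0.9],"rot":[0,0,0],"fingers":0},{"delta_pos":[0,0,0.6],"rot":[0,0,0],"fingers":0},{"delta_pos":[0,0,0.4],"rot":[0,0,0],"fingers":0},{"delta_pos":[0,0,0.1],"rot":[0,0,0],"fingers":0},{"delta_pos":[0,0,0],"rot":[0,0,0],"fingers":0.3},{"delta_pos":[0,0,0],"rot":[0,0,0],"fingers":0.3},{"delta_pos":[0,0,0],"rot":[0,0,0],"fingers":0.4},{"delta_pos":[0,0,0],"rot":[0,0,0],"fingers":0.4}], squeeze=25)

```text
clock: 7.6
tcp_pos: [0.567, 0.0899, 0.0959]
orientation: [0.001, -0.434, 0.901, -0.0]
wrist_force: [0.4, 1.0, -0.0]
finger_gap: 0.0511
```

```bash
python3 - <<'E'
from h import *
st((.566,.09,.094))
a=env.read_camera("scene")[0][150:260,220:345]
cv2.imwrite("pics/s2.png",cv2.resize(a,(625,550),interpolation=cv2.INTER_CUBIC))
E
```

```text
clock 7.6
joint_pos [ 1.750e-02  3.848e-01 -1.933e-01  9.916e-01 -1.000e-04 -8.808e-01]
tcp_pos [0.567  0.0899 0.0959]
orientation [ 5.000e-04 -4.342e-01  9.008e-01 -3.000e-04]
wrist_force [ 0.3821  0.9515 -0.0342]
ft_torque [ 0.0727 -0.0742 -0.039 ]
finger_gap 0.0511
yaw x -128.53 z [ 1.2e-03 -1.0e-04 -1.0e+00]
to (0.566, 0.09, 0.094) units [0.027 0.043 0.096]
```

View pics/s2.png

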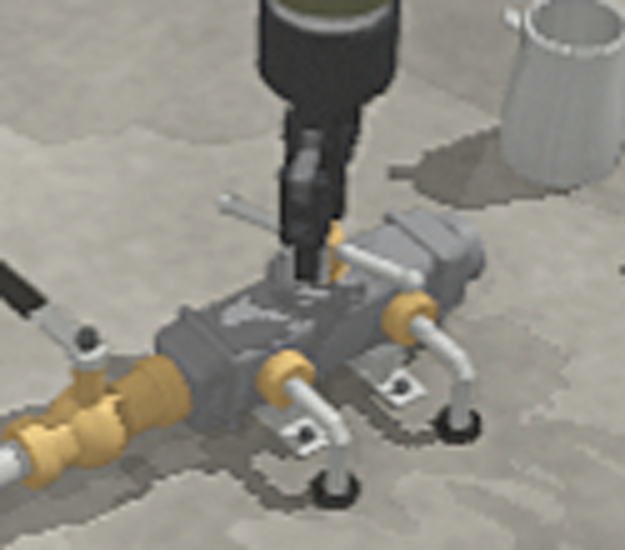

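The fingers straddle the head. The near finger is at crop (310,270), the brass shows just behind it, and the bar is clear. Now I close gently and check the side force.

Emit:
arm_command(rows=[{"delta_pos":[0,0,0.1],"rot":[0,0,0],"fingers":0.6},{"delta_pos":[0,0,0],"rot":[0,0,0],"fingers":0.8},{"delta_pos":[0,0,0],"rot":[0,0,0],"fingers":0.8},{"delta_pos":[0,0,0],"rot":[0,0,0],"fingers":0.8},{"delta_pos":[0,0,0],"rot":[0,0,0],"fingers":0.8}], squeeze=30)

```text
clock: 8.15
tcp_pos: [0.5676, 0.0891, 0.0935]
orientation: [0.001, -0.434, 0.901, -0.001]
wrist_force: [3.4, -4.1, -1.0]
finger_gap: 0.0267
```

```bash
python3 - <<'E'
from h import *
s,R=st((.566,.09,.094)); print("F tool",R.T@s["wrist_force"],R.T@s["ft_torque"])
E
```

```text
clock 8.15
joint_pos [ 0.0168  0.3872 -0.196   0.9858 -0.0014 -0.8809]
tcp_pos [0.5676 0.0891 0.0935]
orientation [ 5.000e-04 -4.339e-01  9.010e-01 -1.000e-03]
wrist_force [ 3.4295 -4.1101 -0.9645]
ft_torque [-0.8183 -0.7337  0.0078]
finger_gap 0.0267
yaw x -128.57 z [ 0.0018 -0.0014 -1.    ]
to (0.566, 0.09, 0.094) units [ 0.015  0.088 -0.026]
F tool [ 1.07560984 -5.24164285  0.97622686] [ 1.08375974  0.18236776 -0.0082123 ]
```

Emit:
arm_command(rows=[{"delta_pos":[0,-0.06,0],"rot":[0,0,0],"fingers":0.9},{"delta_pos":[0,0,0],"rot":[0,0,0],"fingers":0.9},{"delta_pos":[0,0,0],"rot":[0,0,0],"fingers":0.9}], squeeze=100)

```text
clock: 8.45
tcp_pos: [0.5676, 0.0891, 0.0938]
orientation: [0.0, -0.434, 0.901, -0.0]
wrist_force: [0.7, -1.8, 6.4]
finger_gap: 0.0247
```

Emit:
arm_command(rows=[{"delta_pos":[0,0,0.002],"rot":[0,0,0.014],"fingers":0.9},{"delta_pos":[0,0,0.002],"rot":[0,0,0.014],"fingers":0.9},{"delta_pos":[0,0,0.002],"rot":[0,0,0.014],"fingers":0.9},{"delta_pos":[0,0,0.002],"rot":[0,0,0.014],"fingers":0.9},{"delta_pos":[0,0,0.002],"rot":[0,0,0.014],"fingers":0.9},{"delta_pos":[0,0,0.002],"rot":[0,0,0.014],"fingers":0.9},{"delta_pos":[0,0,0],"rot":[0,0,0],"fingers":0.9}])

```text
clock: 9.15
tcp_pos: [0.5674, 0.0894, 0.0936]
orientation: [0.0, -0.183, 0.983, 0.0]
wrist_force: [0.2, -1.6, 6.3]
finger_gap: 0.025
```

```bash
cat >t.py <<'E'
from h import *
s,R=st((.566,.09,.0935)); print("F tool",(R.T@s["wrist_force"]).round(2),(R.T@s["ft_torque"]).round(3))
E
python3 t.py
```

```text
clock 9.15
joint_pos [ 1.640e-02  3.880e-01 -1.947e-01  9.879e-01  3.000e-04 -3.523e-01]
tcp_pos [0.5674 0.0894 0.0936]
orientation [ 1.000e-04 -1.833e-01  9.831e-01  1.000e-04]
wrist_force [ 0.1665 -1.6162  6.2991]
ft_torque [-0.309   0.1176 -0.1662]
finger_gap 0.025
yaw x -158.87 z [ 2.e-04  3.e-04 -1.e+00]
to (0.566, 0.09, 0.0935) units [0.054 0.052 0.004]
F tool [ 0.43 -1.57 -6.3 ] [0.246 0.221 0.166]
```

Emit:
arm_command(rows=[{"delta_pos":[0,0,0.002],"rot":[0,0,0.014],"fingers":0.9},{"delta_pos":[0,0,0.002],"rot":[0,0,0.014],"fingers":0.9},{"delta_pos":[0,0,0.002],"rot":[0,0,0.014],"fingers":0.9}])

```text
clock: 9.45
tcp_pos: [0.5673, 0.0896, 0.0935]
orientation: [0.0, -0.052, 0.999, 0.0]
wrist_force: [-0.3, -0.1, 6.2]
finger_gap: 0.0243
```

```bash
python3 t.py; python3 - <<'E'
from h import *
a=env.read_camera("scene")[0][150:260,220:345]
cv2.imwrite("pics/s3.png",cv2.resize(a,(625,550),interpolation=cv2.INTER_CUBIC))
E
```

```text
clock 9.45
joint_pos [ 1.670e-02  3.880e-01 -1.948e-01  9.877e-01  6.000e-04 -8.740e-02]
tcp_pos [0.5673 0.0896 0.0935]
orientation [ 1.000e-04 -5.200e-02  9.986e-01  3.000e-04]
wrist_force [-0.2694 -0.1078  6.1989]
ft_torque [-0.2729  0.0768  0.1877]
finger_gap 0.0243
yaw x -174.04 z [ 2.e-04  6.e-04 -1.e+00]
to (0.566, 0.09, 0.0935) units [ 0.065  0.025 -0.001]
F tool [ 0.28 -0.08 -6.2 ] [ 0.263  0.105 -0.188]
```

View pics/s3.png

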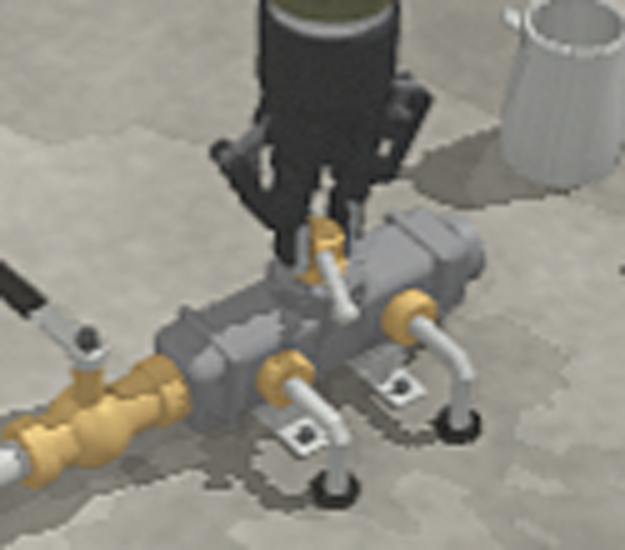

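The bar has turned with the gripper: its near ball moved from (415,280) to (347,312). I continue.

Emit:
arm_command(rows=[{"delta_pos":[0,0,0.002],"rot":[0,0,0.01],"fingers":0.9},{"delta_pos":[0,0,0.002],"rot":[0,0,0.01],"fingers":0.9},{"delta_pos":[0,0,0.002],"rot":[0,0,0.01],"fingers":0.9},{"delta_pos":[0,0,0.002],"rot":[0,0,0.01],"fingers":0.9}])

```text
clock: 9.9
tcp_pos: [0.5674, 0.0898, 0.0934]
orientation: [0.0, 0.073, 0.997, 0.0]
wrist_force: [-0.8, 0.1, 7.0]
finger_gap: 0.0248
```

```bash
python3 t.py | grep -E "yaw|tool|ft"
```

```text
ft_torque [-0.0876  0.3027  0.1684]
yaw x 171.63 z [ 3.e-04  1.e-03 -1.e+00]
F tool [ 0.81  0.04 -7.01] [ 0.131  0.287 -0.168]
```

Emit:
arm_command(rows=[{"delta_pos":[0,0,0],"rot":[0,0,0],"fingers":0.9},{"delta_pos":[0,0,0],"rot":[0,0,0],"fingers":0.9}])

```text
clock: 10.1
tcp_pos: [0.5674, 0.0898, 0.0934]
orientation: [0.0, 0.072, 0.997, 0.001]
wrist_force: [-1.5, -0.0, 6.6]
finger_gap: 0.0246
```

```bash
python3 t.py | grep -E "yaw|tool|ft"
```

```text
ft_torque [-0.051   0.1781 -0.1665]
yaw x 171.73 z [ 3.e-04  1.e-03 -1.e+00]
F tool [ 1.5  -0.22 -6.6 ] [0.076 0.169 0.167]
```

Running torque is steady at about 0.17 N m, so the taper has not bitten yet. At rest the controller eases back and the sign flips, so I read the torque while moving.

Emit:
arm_command(rows=[{"delta_pos":[0,0,0.003],"rot":[0,0,0.015],"fingers":0.9},{"delta_pos":[0,0,0.003],"rot":[0,0,0.015],"fingers":0.9},{"delta_pos":[0,0,0.003],"rot":[0,0,0.015],"fingers":0.9},{"delta_pos":[0,0,0.003],"rot":[0,0,0.015],"fingers":0.9},{"delta_pos":[0,0,0.003],"rot":[0,0,0.015],"fingers":0.9}])

```text
clock: 10.6
tcp_pos: [0.5675, 0.0902, 0.0932]
orientation: [0.0, 0.304, 0.953, 0.001]
wrist_force: [-0.5, 1.0, 7.3]
finger_gap: 0.0248
```

```bash
python3 t.py | grep -E "yaw|tool|ft"
```

```text
ft_torque [0.0944 0.1937 0.1687]
yaw x 144.57 z [ 6.0e-04  1.6e-03 -1.0e+00]
F tool [ 1.04  0.55 -7.33] [ 0.035  0.213 -0.168]
```

Emit:
arm_command(rows=[{"delta_pos":[0,0,0.003],"rot":[0,0,0.015],"fingers":0.9},{"delta_pos":[0,0,0.003],"rot":[0,0,0.015],"fingers":0.9},{"delta_pos":[0,0,0.003],"rot":[0,0,0.015],"fingers":0.9},{"delta_pos":[0,0,0.003],"rot":[0,0,0.015],"fingers":0.9},{"delta_pos":[0,0,0.003],"rot":[0,0,0.015],"fingers":0.9}])

```text
clock: 11.1
tcp_pos: [0.5678, 0.0904, 0.093]
orientation: [-0.0, 0.518, 0.855, 0.001]
wrist_force: [-0.4, 1.6, 6.8]
finger_gap: 0.0249
```

```bash
python3 t.py | grep -E "yaw|tool|ft"
```

```text
ft_torque [0.2826 0.0846 0.5509]
yaw x 117.62 z [ 0.0012  0.002  -1.    ]
F tool [ 1.62  0.41 -6.78] [-0.055  0.291 -0.55 ]
```

The taper has bitten: 0.55 N m. One small further turn.

Emit:
arm_command(rows=[{"delta_pos":[0,0,0.001],"rot":[0,0,0.009],"fingers":0.9},{"delta_pos":[0,0,0.001],"rot":[0,0,0.009],"fingers":0.9},{"delta_pos":[0,0,0.001],"rot":[0,0,0.009],"fingers":0.9}])

```text
clock: 11.4
tcp_pos: [0.5679, 0.0905, 0.093]
orientation: [-0.0, 0.588, 0.809, 0.001]
wrist_force: [0.6, 1.0, 7.8]
finger_gap: 0.0249
```

```bash
python3 t.py | grep -E "yaw|tool|ft"
```

```text
ft_torque [0.2696 0.0681 0.6823]
yaw x 108.01 z [ 0.0015  0.0021 -1.    ]
F tool [ 0.79  0.85 -7.81] [-0.018  0.279 -0.682]
```

Emit:
arm_command(rows=[{"delta_pos":[0,0,0.001],"rot":[0,0,0.009],"fingers":0.9},{"delta_pos":[0,0,0.001],"rot":[0,0,0.009],"fingers":0.9}])

```text
clock: 11.6
tcp_pos: [0.568, 0.0905, 0.093]
orientation: [-0.0, 0.632, 0.775, 0.001]
wrist_force: [0.1, 1.9, 6.9]
finger_gap: 0.0248
```

```bash
python3 t.py | grep -E "yaw|tool|ft"
```

```text
ft_torque [0.2317 0.0134 0.8629]
yaw x 101.56 z [ 0.0016  0.002  -1.    ]
F tool [ 1.81  0.52 -6.88] [-0.032  0.231 -0.862]
```

0.86 N m is inside the snug window. I release and lift away.

Emit:
arm_command(rows=[{"delta_pos":[0,0,0],"rot":[0,0,0],"fingers":0.5},{"delta_pos":[0,0,0],"rot":[0,0,0],"fingers":0.4},{"delta_pos":[0,0,0],"rot":[0,0,0],"fingers":0.4},{"delta_pos":[0,0,0],"rot":[0,0,0],"fingers":0.4},{"delta_pos":[0,0,-0.3],"rot":[0,0,0],"fingers":0.4},{"delta_pos":[0,0,-0.8],"rot":[0,0,0],"fingers":0.4},{"delta_pos":[0,0,-0.9],"rot":[0,0,0],"fingers":0.4},{"delta_pos":[0,0,-0.9],"rot":[0,0,0],"fingers":0.4},{"delta_pos":[0,0,-0.8],"rot":[0,0,0],"fingers":0.6},{"delta_pos":[0,0,-0.8],"rot":[0,0,0],"fingers":1},{"delta_pos":[0,0,-0.5],"rot":[0,0,0],"fingers":1},{"delta_pos":[0,0,0],"rot":[0,0,0],"fingers":1},{"delta_pos":[0,0,0],"rot":[0,0,0],"fingers":1}], squeeze=40)

```text
clock: 12.9
tcp_pos: [0.5674, 0.0891, 0.1918]
orientation: [0.0, 0.633, 0.774, -0.0]
wrist_force: [-0.6, 0.0, 0.4]
finger_gap: -0.0002
```

```bash
python3 - <<'E'
from h import *
# lever axis and push start (closed finger on the +y side of the lever, 75 mm out)
ax=np.array([.592,-.0625]); 
for a,off in((195,.022),): 
    u=np.array([np.cos(np.radians(a)),np.sin(np.radians(a))]); n=np.array([u[1],-u[0]])  # clockwise side
    p=ax+.078*u+n*off*1; print(u,n,p)
st((*p,.19),(*p,.099))
b=env.read_camera("top")[0][120:225,165:345]
cv2.imwrite("pics/t4.png",cv2.resize(b,(792,462),interpolation=cv2.INTER_CUBIC))
E
```

```text
[-0.96592583 -0.25881905] [-0.25881905  0.96592583] [ 0.51096377 -0.06143752]
clock 12.9
joint_pos [ 1.6100e-02  3.2580e-01 -3.3500e-02  1.2116e+00 -1.0000e-04  1.3860e+00]
tcp_pos [0.5674 0.0891 0.1918]
orientation [ 0.000e+00  6.327e-01  7.744e-01 -1.000e-04]
wrist_force [-0.6182  0.011   0.3519]
ft_torque [ 0.0116 -0.0124 -0.0283]
finger_gap -0.0002
yaw x 101.51 z [-1.e-04 -1.e-04 -1.e+00]
to (np.float64(0.5109637665571972), np.float64(-0.06143751733963712), 0.19) units [-6.812 -4.269  0.091]
to (np.float64(0.5109637665571972), np.float64(-0.06143751733963712), 0.099) units [-6.812 -4.269  4.641]
```

View pics/t4.png

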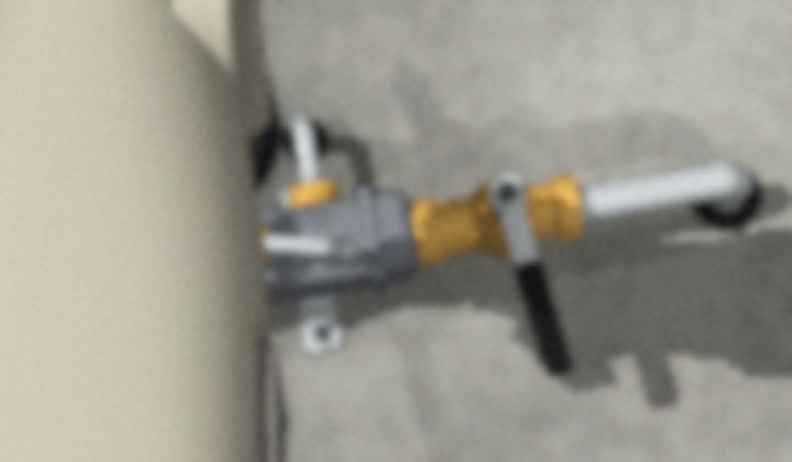

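The bar now points to about -y, near (330,245) in the crop, which is about 128° of turning as commanded. The lever is still shut, from (507,188) to (560,368). Now I bring the closed fingers down on the +y side of the lever.

Emit:
arm_command(rows=[{"delta_pos":[0,0,0],"rot":[0,0,-0.0097],"fingers":1},{"delta_pos":[-0.768,-0.584,0],"rot":[0,0,0],"fingers":1},{"delta_pos":[-0.768,-0.584,0],"rot":[0,0,0],"fingers":1},{"delta_pos":[-0.768,-0.584,0],"rot":[0,0,0],"fingers":1},{"delta_pos":[-0.768,-0.584,0],"rot":[0,0,0],"fingers":1},{"delta_pos":[-0.768,-0.584,0],"rot":[0,0,0],"fingers":1},{"delta_pos":[-0.768,-0.584,0],"rot":[0,0,0],"fingers":1},{"delta_pos":[-0.768,-0.584,0],"rot":[0,0,0],"fingers":1},{"delta_pos":[-0.768,-0.584,0],"rot":[0,0,0],"fingers":1},{"delta_pos":[0,0,0.8],"rot":[0,0,0],"fingers":1},{"delta_pos":[0,0,0.9],"rot":[0,0,0],"fingers":1},{"delta_pos":[0,0,0.9],"rot":[0,0,0],"fingers":1},{"delta_pos":[0,0,0.9],"rot":[0,0,0],"fingers":1},{"delta_pos":[0,0,0.8],"rot":[0,0,0],"fingers":1},{"delta_pos":[0,0,0.6],"rot":[0,0,0],"fingers":1},{"delta_pos":[0,0,0],"rot":[0,0,0],"fingers":1}])

```text
clock: 14.55
tcp_pos: [0.5072, -0.0533, 0.0918]
orientation: [-0.002, 0.609, 0.793, -0.001]
wrist_force: [0.3, -0.0, -0.6]
finger_gap: 0.0001
```

```bash
python3 - <<'E'
from h import *
st((.5089,-.0537,.093))
b=env.read_camera("scene")[0][150:270,200:330]
cv2.imwrite("pics/s5.png",cv2.resize(b,(650,600),interpolation=cv2.INTER_CUBIC))
E
```

```text
clock 14.55
joint_pos [-2.6210e-01  2.8040e-01 -3.5690e-01  9.3800e-01 -1.0000e-04  1.0469e+00]
tcp_pos [ 0.5072 -0.0533  0.0918]
orientation [-0.0021  0.6088  0.7934 -0.0009]
wrist_force [ 0.257  -0.036  -0.6379]
ft_torque [-0.0364  0.0577  0.0174]
finger_gap 0.0001
yaw x 105.0 z [-0.0044  0.0011 -1.    ]
to (0.5089, -0.0537, 0.093) units [-0.042  0.075 -0.061]
```

View pics/s5.png

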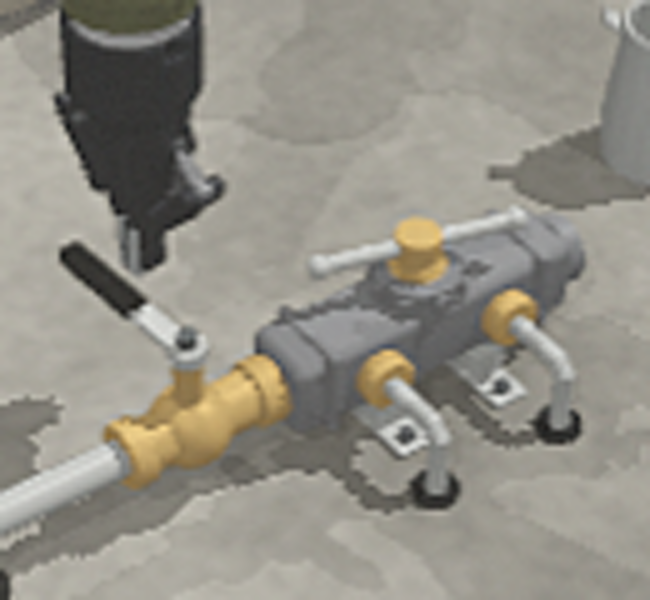

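The finger stands on the +y side of the lever, tip near (145,265). The plug bar runs from (318,265) to (520,215). I check the bar angle before opening the valve.

```bash
python3 - <<'E'
from h import *
b=onz("scene",[(318/5+199.6,264/5+149.6),(520/5+199.6,214/5+149.6)],.1035);print(b.round(4),b.mean(0),np.linalg.norm(b[0]-b[1]),np.degrees(np.arctan2(*(b[1]-b[0])[[1,0]])))
E
```

```text
[[0.559  0.031  0.1035]
 [0.5687 0.1551 0.1035]] [0.56384418 0.09302458 0.1035    ] 0.12446153842919923 85.51025813556967
```

Emit:
arm_command(rows=[{"delta_pos":[-0.2,0,0],"rot":[0,0,0],"fingers":1},{"delta_pos":[-0.2,0,0],"rot":[0,0,0],"fingers":1},{"delta_pos":[-0.1,0,0],"rot":[0,0,0],"fingers":1},{"delta_pos":[0,0,0],"rot":[0,0,0],"fingers":1}])

```text
clock: 15.0
tcp_pos: [0.5122, -0.064, 0.0946]
orientation: [0.001, 0.609, 0.793, 0.0]
wrist_force: [0.2, 0.3, 0.3]
finger_gap: 0.0001
```

```bash
python3 t.py
```

```text
clock 15.0
joint_pos [-2.7980e-01  2.8410e-01 -3.4380e-01  9.4160e-01 -1.0000e-04  1.0298e+00]
tcp_pos [ 0.5122 -0.064   0.0946]
orientation [6.000e-04 6.090e-01 7.932e-01 2.000e-04]
wrist_force [0.2303 0.3198 0.2695]
ft_torque [ 0.0066  0.0478 -0.0016]
finger_gap 0.0001
yaw x 104.97 z [ 1.2e-03 -5.0e-04 -1.0e+00]
to (0.566, 0.09, 0.0935) units [6.742 4.586 0.057]
F tool [ 0.25  0.31 -0.27] [0.044 0.019 0.002]
```

The bar eased back only about 4°, which agrees with a snug plug. Now I swing the lever.

Emit:
arm_command(rows=[{"delta_pos":[-0.2745,-0.057,0],"rot":[0,0,-0.0111],"fingers":1},{"delta_pos":[-0.2745,-0.057,0],"rot":[0,0,-0.0111],"fingers":1},{"delta_pos":[-0.2745,-0.057,0],"rot":[0,0,-0.0111],"fingers":1},{"delta_pos":[-0.2745,-0.057,0],"rot":[0,0,-0.0111],"fingers":1}])

```text
clock: 15.4
tcp_pos: [0.5147, -0.0848, 0.0943]
orientation: [-0.001, 0.491, 0.871, 0.0]
wrist_force: [-1.9, 3.0, 2.6]
finger_gap: 0.0006
```

```bash
python3 t.py | grep -E "pos|yaw|F tool"
```

```text
joint_pos [-0.318   0.2957 -0.3284  0.9479  0.0012  0.7087]
tcp_pos [ 0.5147 -0.0848  0.0943]
yaw x 121.18 z [-7.0e-04  1.5e-03 -1.0e+00]
F tool [ 3.59 -0.09 -2.59] [ 0.057  0.638 -0.012]
```

Emit:
arm_command(rows=[{"delta_pos":[-0.2745,-0.057,0],"rot":[0,0,-0.0111],"fingers":1},{"delta_pos":[-0.2745,-0.057,0],"rot":[0,0,-0.0111],"fingers":1},{"delta_pos":[-0.2745,-0.057,0],"rot":[0,0,-0.0111],"fingers":1},{"delta_pos":[-0.2745,-0.057,0],"rot":[0,0,-0.0111],"fingers":1},{"delta_pos":[-0.2745,-0.057,0],"rot":[0,0,-0.0111],"fingers":1},{"delta_pos":[-0.2745,-0.057,0],"rot":[0,0,-0.0111],"fingers":1},{"delta_pos":[-0.2745,-0.057,0],"rot":[0,0,-0.0111],"fingers":1},{"delta_pos":[-0.2745,-0.057,0],"rot":[0,0,-0.0111],"fingers":1},{"delta_pos":[-0.2745,-0.057,0],"rot":[0,0,-0.0111],"fingers":1},{"delta_pos":[-0.2745,-0.057,0],"rot":[0,0,-0.0111],"fingers":1},{"delta_pos":[-0.2745,-0.057,0],"rot":[0,0,-0.0111],"fingers":1},{"delta_pos":[-0.2745,-0.057,0],"rot":[0,0,-0.0111],"fingers":1},{"delta_pos":[-0.2745,-0.057,0],"rot":[0,0,-0.0111],"fingers":1}])

```text
clock: 16.7
tcp_pos: [0.562, -0.1374, 0.0939]
orientation: [-0.002, 0.061, 0.998, -0.001]
wrist_force: [-4.0, -2.5, 1.2]
finger_gap: -0.0003
```

```bash
python3 t.py | grep -E "pos|yaw|F tool"
```

```text
joint_pos [-0.3773  0.3974 -0.1795  0.9967 -0.0022 -0.256 ]
tcp_pos [ 0.562  -0.1374  0.0939]
yaw x 173.05 z [-0.0033 -0.001  -1.    ]
F tool [ 3.69 -2.94 -1.22] [0.577 0.729 0.034]
```

Emit:
arm_command(rows=[{"delta_pos":[-0.2745,-0.057,0],"rot":[0,0,-0.0111],"fingers":1},{"delta_pos":[-0.2745,-0.057,0],"rot":[0,0,-0.0111],"fingers":1},{"delta_pos":[-0.2745,-0.057,0],"rot":[0,0,-0.0111],"fingers":1},{"delta_pos":[-0.2745,-0.057,0],"rot":[0,0,-0.0111],"fingers":1},{"delta_pos":[-0.1,0,0],"rot":[0,0,0],"fingers":1}])

```text
clock: 17.2
tcp_pos: [0.5868, -0.1424, 0.0939]
orientation: [-0.001, -0.077, 0.997, -0.001]
wrist_force: [-4.1, -3.4, 0.7]
finger_gap: 0.0
```

```bash
python3 t.py | grep -E "pos|yaw|F tool"
```

```text
joint_pos [-0.3699  0.4407 -0.1117  1.0193 -0.002  -0.5247]
tcp_pos [ 0.5868 -0.1424  0.0939]
yaw x -171.13 z [-0.0015 -0.0015 -1.    ]
F tool [ 4.58 -2.7  -0.69] [0.525 0.756 0.056]
```

Emit:
arm_command(rows=[{"delta_pos":[-0.12,0,0],"rot":[0,0,0],"fingers":1},{"delta_pos":[-0.12,0,0],"rot":[0,0,0],"fingers":1}])

```text
clock: 17.4
tcp_pos: [0.5879, -0.1419, 0.0937]
orientation: [-0.004, -0.076, 0.997, -0.001]
wrist_force: [-16.8, -7.8, 8.2]
finger_gap: -0.0001
```

```bash
python3 t.py | grep -E "pos|yaw|F tool"
```

```text
joint_pos [-0.3665  0.4474 -0.1016  1.0285 -0.0058 -0.5189]
tcp_pos [ 0.5879 -0.1419  0.0937]
yaw x -171.27 z [-0.0083 -0.003  -1.    ]
F tool [17.85 -5.19 -8.01] [1.065 3.587 0.029]
```

The force jumped to 18 N with almost no motion, so the lever is on its stop. I back off, lift and look.

Emit:
arm_command(rows=[{"delta_pos":[0.3,0,0],"rot":[0,0,0],"fingers":1},{"delta_pos":[0.6,0,0],"rot":[0,0,0],"fingers":1},{"delta_pos":[0.6,0,0],"rot":[0,0,0],"fingers":1},{"delta_pos":[0,0,-0.8],"rot":[0,0,0],"fingers":1},{"delta_pos":[0,0,-0.9],"rot":[0,0,0],"fingers":1},{"delta_pos":[0,0,-0.9],"rot":[0,0,0],"fingers":1},{"delta_pos":[0,0,-0.9],"rot":[0,0,0],"fingers":1},{"delta_pos":[0,0,-0.9],"rot":[0,0,0],"fingers":1},{"delta_pos":[0,0,-0.5],"rot":[0,0,0],"fingers":1},{"delta_pos":[0,0,0],"rot":[0,0,0],"fingers":1},{"delta_pos":[0,0,0],"rot":[0,0,0],"fingers":1}])

```text
clock: 18.5
tcp_pos: [0.5624, -0.1451, 0.1917]
orientation: [0.0, -0.078, 0.997, 0.0]
wrist_force: [-0.7, -0.8, -0.1]
finger_gap: 0.0001
```

```bash
python3 - <<'E'
from h import *
st()
b=env.read_camera("scene")[0][130:290,170:400]
cv2.imwrite("pics/s6.png",cv2.resize(b,(782,544),interpolation=cv2.INTER_CUBIC))
E
```

```text
clock 18.5
joint_pos [-3.9080e-01  3.3790e-01 -1.6600e-02  1.2162e+00  4.0000e-04 -5.4630e-01]
tcp_pos [ 0.5624 -0.1451  0.1917]
orientation [ 1.00e-04 -7.77e-02  9.97e-01  1.00e-04]
wrist_force [-0.6633 -0.7622 -0.1096]
ft_torque [ 0.0235  0.0272 -0.0131]
finger_gap 0.0001
yaw x -171.09 z [ 2.e-04  3.e-04 -1.e+00]
```

View pics/s6.png

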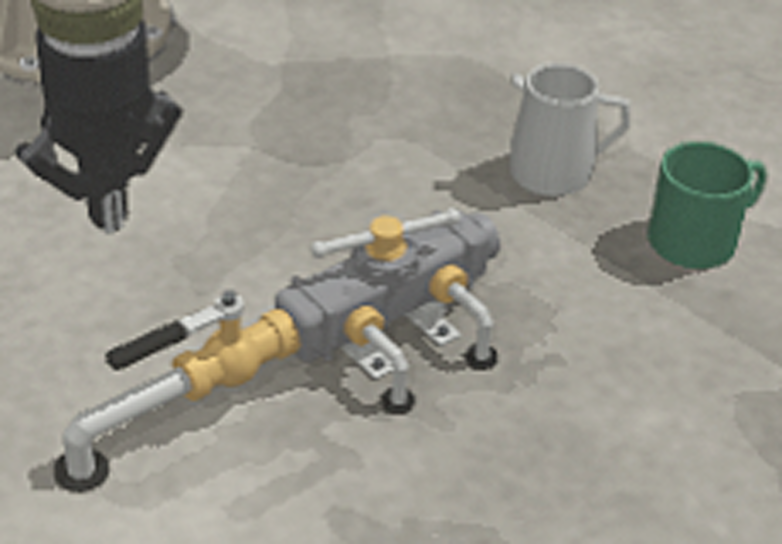

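The lever lies from (230,298) to (112,358), along the feed pipe. The plug bar is unchanged at (318,250)–(455,215), the jug and mug stand as before, and the arm is clear. I check the angle numerically and hand in if it is good.

```bash
python3 - <<'E'
from h import *
c=lambda x,y:(x/3.4+170-.4,y/3.4+130-.4)
a=onz("scene",[c(230,298)],.111)[0];t=onz("scene",[c(112,358)],.103)[0]
p0=onz("scene",[c(180,379)],.059)[0];p1=onz("scene",[c(90,425)],.059)[0]
f=lambda v:np.degrees(np.arctan2(v[1],v[0])).round(1)
print(a.round(3),t.round(3),np.linalg.norm((t-a)[:2]).round(3),"lever",f(t-a),"pipe",f(p1-p0),"expected -80.3")
if f(t-a)>-84.5: print(env.hand_in())
E
```

```text
[ 0.592 -0.062  0.111] [ 0.608 -0.167  0.103] 0.106 lever -81.4 pipe -78.3 expected -80.3
the job is handed in; nothing more can be done
None
```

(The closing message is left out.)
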